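# Pack the locksmith's call-out case

### The job

Pack the open black case for a call-out: lay the silver steel padlock, the large blue lock box, the black torch and the yellow screwdriver each in the foam cut-out made for it, lying flat right down on the red floor of the cut-out. The brass padlock and the small blue box are stock that looks much the same: leave them where they lie.

Things in the scene. Friction and masses are not known exactly. Their poses are not given: they have to be found in the camera images.
- padlock_steel: Silver steel padlock lying flat, 67 x 45 x 16 mm (x, y, z), 0.16 kg. Origin: centre of its outline, at the underside. The body, 45 mm wide, spans x = -33 to +5 mm and is the part to grip (across y, at x = -14 mm); the shackle, 34 mm wide, points to +x.
- blue_box: Large blue cardboard box of a new lock cylinder, 57 x 76 x 35 mm (x, y, z), with a white label, 0.09 kg, rigid, closed; the lid's rim overhangs the sides a little. Origin: centre of its underside. Grip it across its x (57 mm).
- black_torch: Black torch lying on its side, 101 x 33 x 33 mm (x, y, z), 0.09 kg. Origin: under its middle, at the underside; its long axis is x. It does not roll.
- yellow_driver: Small screwdriver with a yellow handle, lying, 142 x 19 x 20 mm (x, y, z), 0.06 kg. Origin: under its middle, at the underside; x runs along it, the handle is the half towards -x (grip it at about x = -26 mm). It does not roll.
- padlock_gold: Brass (yellow) padlock lying flat, 63 x 42 x 15 mm, a look-alike that stays where it lies. Origin: centre of its underside, shackle to +x.
- blue_box_small: Small blue cardboard box with a white label, 42 x 51 x 29 mm (x, y, z), a look-alike that stays where it lies. Origin: centre of its underside.
- foam_padlock: Padlock insert, fixed, one of four (172 x 86 x 30 mm) side by side in the case in any order. Origin: centre of underside; x along it, away from the robot; black top at z = 30 mm. Cut-out with red floor at z = 21 mm: 59 mm wide from x = -40 to 12 mm, 49 mm wide on to x = 41 mm for the shackle; finger notches 78 mm wide at x = -32 to 4 mm. Padlock origin goes over x = y = 0.
- foam_box: Blue box insert, fixed, one of four (172 x 86 x 30 mm) side by side in the case in any order. Origin: centre of underside; x along it, away from the robot; black top at z = 30 mm. Cut-out with red floor at z = 18 mm, 90 (x) by 71 mm; finger notches 78 mm wide at x = -18 to 18 mm. The box lies with its 76 mm length (its y) along x, either way round, its origin over x = y = 0.
- foam_torch: Torch insert, fixed, one of four (172 x 86 x 30 mm) side by side in the case in any order. Origin: centre of underside; x along it, away from the robot; black top at z = 30 mm. Cut-out with red floor at z = 17 mm, 116 (x) by 47 mm; finger notches 72 mm wide at x = -18 to 18 mm. The torch lies along x, either way round, its origin over x = y = 0.
- foam_driver: Screwdriver insert, fixed, one of four (172 x 86 x 30 mm) side by side in the case in any order. Origin: centre of underside; x along it, away from the robot; black top at z = 30 mm. Cut-out with red floor at z = 21 mm, 156 (x) by 34 mm; finger notches 72 mm wide at x = -56 to 4 mm. The screwdriver lies along x, best with its handle in the notches (to -x), its origin over x = y = 0.

How it is judged:
At the end, for the whole second after the job is handed in: Steel padlock, large blue box, torch, yellow screwdriver at rest in their own cut-outs: within 10 mm of the insert's centre in x and y, underside within 4 mm of the red floor, flat to 0.12 rad, lengthwise to 0.35 rad. Brass padlock and small blue box at rest within 30 mm of their start (x of padlock_steel in the frame of foam_padlock between -0.01 and 0.01 m and y of padlock_steel in the frame of foam_padlock between -0.01 and 0.01 m and z of padlock_steel in the frame of foam_padlock below 0.025 m and angle between each of padlock_steel, blue_box, black_torch, yellow_driver's own z axis and vertical below 0.12 rad and angle between the x axis of padlock_steel and the x axis of foam_padlock, either way round below 0.35 rad and linear speed of each of padlock_steel, blue_box, black_torch, yellow_driver, padlock_gold, blue_box_small below 0.02 m/s and x of blue_box in the frame of foam_box between -0.01 and 0.01 m and y of blue_box in the frame of foam_box between -0.01 and 0.01 m and z of blue_box in the frame of foam_box below 0.022 m and angle between the y axis of blue_box and the x axis of foam_box, either way round below 0.35 rad and x of black_torch in the frame of foam_torch between -0.01 and 0.01 m and y of black_torch in the frame of foam_torch between -0.01 and 0.01 m and z of black_torch in the frame of foam_torch below 0.021 m and angle between the x axis of black_torch and the x axis of foam_torch, either way round below 0.35 rad and x of yellow_driver in the frame of foam_driver between -0.01 and 0.01 m and y of yellow_driver in the frame of foam_driver between -0.01 and 0.01 m and z of yellow_driver in the frame of foam_driver below 0.025 m and angle between the x axis of yellow_driver and the x axis of foam_driver, either way round below 0.35 rad and distance of each of padlock_gold, blue_box_small from where it was at the start of the episode below 0.03 m); the robot touches nothing.
It also fails if it takes over 112 s, if anything falls off the work surface, if the arm or the gripper's body presses on something with over 40 N, if the wrist force passes 120 N, or if a joint passes its speed limit or range.

### The arm

A 6-joint arm with a two-finger parallel gripper is mounted at the origin on a cart in front of the work surface, level with it; the furniture and walls round the work are solid. World frame = base frame: x ahead of the robot, y to its left, z up, the work surface at z = 0. Lengths are in m, angles in rad, forces in N, time in s.
With the tool pointing down it reaches from about 0.2 to 0.875 m from the base axis. Payload 3.4 kg.
Tool frame: the origin (TCP) lies between the finger pads; the fingertips stand 25 mm ahead of it and the grasp point (between the pads) lies 6 mm ahead of it (r.nose_length is the z of the fingertips in the tool frame, in m); z points along the fingers, y is the line along which they close (so a half turn about z gives the same grasp; the last joint's range is limited). The gripper opens to 94 mm and grips with 3 to 60 N. Pads are 16 mm wide; open, the fingers measure 119 mm over their backs; the gripper's body (75 mm by 177 mm) begins 78 mm behind the grasp point.
Start: joints at [1.058, 0.276, 1.505, -0, 1.361, -0.121], TCP at [0.22, 0.531, 0.23] pointing down, gripper open.
Joint ranges: [-2.89, 2.89], [-0.75, 2.08], [0.22, 2.7], [-1.18, 4.32], [0.11, 2.71], [-2.7, 2.7]. Speed limits (rad/s): [2.57, 2.57, 3.14, 3.14, 3.14, 3.14].

### API

Orientations are given as a unit quaternion [w, x, y, z].
In Python, from plant import r, gripper_to, inverse_kinematics, vision, models, telemetry gives the robot as it stands. Calls block until the motion is done:
- r.move_to(position, orientation): joint-space move of the TCP to a pose.
- r.move_l(position, rot=None, vel=0.15, guard=None): straight line of the TCP; rot=None keeps the orientation; vel is the mean speed in m/s. With guard (N) it stops when the force on the tool has changed by that much, and returns True; else False.
- r.movej(angles): joint-space move.
- gripper_to(opening, f_grip=None): finger opening in m; f_grip is the grip in N (None keeps the last); returns when the fingers have stopped.
- r.hold(seconds).
- inverse_kinematics(position, orientation): joint angles nearest the present ones, or None.
- vision.snapshot(name): name is "scene" or "top"; returns the picture (480x640x3 uint8, red, green, blue); there is no depth.
- vision.get_calibration(name): a dict with "fx", "fy", "cx", "cy" (pixels), "D" ([k1, k2, p1, p2, k3] as OpenCV has them; the pictures are not rectified), "position" and "orientation" of the camera in the world. Camera axes: x right, y down, z forward; pixel columns grow to the right and rows downward; lengths in m; the calibration is good to about 2 mm. A picture is of the moment at which its call begins. get_calibration takes no time and is no camera call.
A pose or a line that the arm cannot do raises r.PlanningError and nothing moves.
- r.sign_off(): hands the job in; it is judged then, once.
Trained networks look in the newest picture that a camera, given by its name, has taken for a name from the list of things; names that differ only in an ending like _2 or _b are one class to them, and where a whole thing is asked for, a point or a joint stands for the part that bears it (a point fixed in the world has none). Each returns a list of dicts, best first, with "score" (0 to 1); they miss things now and then, are a little off and sometimes report something else, mostly with a low value. They report only what shows in the picture. A call takes as long as a camera call.
- models.boxes_of(thing, camera): "at" ([x, y, z] in m, in world coordinates, good to about 4 mm: the middle of the surface that is visible of it).
- models.regions_of(thing, camera): "pixels" (480x640 bool, what is visible of it).
- models.mark_of(thing, camera): "at" ([x, y, z] in m, in world coordinates, good to about 4 mm: a listed point, or the origin of a listed thing).
Readings, each from a call of its own:
- telemetry.current_t(): time.
- telemetry.current_joints(): joint angles.
- telemetry.current_dq(): joint speeds.
- telemetry.current_joint_efforts(): joint torques, N m.
- telemetry.current_ee_pos(): TCP position.
- telemetry.current_tool_rot(): TCP orientation.
- telemetry.current_wrist_force(): force on the tool from outside, world axes, zero at the start.
- telemetry.current_torque(): the same for the moment, N m.
- telemetry.current_opening(): finger opening in m.
- telemetry.current_finger_force(): force on a finger pad.
Only numpy, scipy, OpenCV 4.12 (cv2) and the standard library are available. Lean on these libraries where they do the work, as an engineer would, in place of code of your own. Each camera call takes 0.05 s, during which the arm holds its last target. There are 200 camera calls.

## Working session

There is one attempt and no reset: what is moved stays moved. The work goes in short steps, each a Python script; the robot and the scene stay as the last script left them, time stands still between calls to the robot, and variables do not carry over. Pictures are saved under pics/ and viewed, at most 14 in all, crops included, and the job is handed in when it is done.

```bash
mkdir -p pics; ls; python3 - <<'E'
from plant import r, gripper_to, inverse_kinematics, vision, models, telemetry
import cv2,numpy as np
for c in ["top","scene"]:
    im=vision.snapshot(c); cv2.imwrite(f"pics/{c}0.png",im[:,:,::-1])
    k=vision.get_calibration(c); print(c,{a:np.round(b,4).tolist() for a,b in k.items()})
    for t in "padlock_steel blue_box black_torch yellow_driver padlock_gold blue_box_small foam_padlock foam_box foam_torch foam_driver".split():
        print(t,[(np.round(d["at"],3).tolist(),round(d["score"],2)) for d in models.mark_of(t,c)][:3])
print(telemetry.current_t(), telemetry.current_tool_rot())
E
```

```text
pics
top {'fx': 602.841, 'fy': 602.841, 'cx': 316.486, 'cy': 244.1635, 'D': [-0.0507, 0.0, 0.0, 0.0, 0.0], 'position': [0.4272, -0.0269, 1.4508], 'orientation': [-0.0319, 0.7091, -0.7036, 0.0326]}
padlock_steel [([0.53, -0.386, -0.002], 0.93)]
blue_box [([0.538, -0.244, -0.001], 0.73)]
black_torch [([0.532, -0.119, 0.0], 0.89)]
yellow_driver [([0.41, -0.265, -0.001], 0.51)]
padlock_gold [([0.676, -0.127, -0.001], 0.72)]
blue_box_small [([0.67, -0.251, 0.003], 0.75)]
foam_padlock [([0.593, 0.151, 0.005], 0.56)]
foam_box [([0.57, 0.332, 0.007], 0.68)]
foam_torch [([0.611, 0.063, 0.002], 0.73)]
foam_driver [([0.583, 0.242, 0.001], 0.56), ([0.593, 0.15, 0.003], 0.32)]
scene {'fx': 479.0549, 'fy': 479.0549, 'cx': 322.639, 'cy': 243.9393, 'D': [-0.1305, 0.0, 0.0, 0.0, 0.0], 'position': [-0.1406, -0.5678, 0.7188], 'orientation': [-0.4051, 0.8001, -0.3993, 0.1903]}
padlock_steel [([0.53, -0.384, 0.004], 0.83), ([0.536, -0.117, 0.001], 0.73)]
blue_box [([0.54, -0.247, -0.001], 0.96), ([0.534, -0.12, 0.003], 0.66)]
black_torch [([0.535, -0.117, 0.005], 0.75)]
yellow_driver [([0.413, -0.26, -0.0], 0.8), ([0.612, 0.067, 0.005], 0.51)]
padlock_gold [([0.674, -0.128, -0.002], 0.75), ([0.414, -0.261, 0.001], 0.31), ([0.602, 0.151, 0.002], 0.31)]
blue_box_small [([0.667, -0.244, -0.003], 0.92)]
foam_padlock [([0.599, 0.151, 0.003], 0.83)]
foam_box [([0.571, 0.325, 0.002], 0.56)]
foam_torch [([0.611, 0.069, 0.003], 0.67)]
foam_driver [([0.584, 0.238, 0.002], 0.92), ([0.669, -0.244, -0.001], 0.17)]
1.1 [1.59245578e-05 1.94655442e-01 9.80871682e-01 4.34565979e-05]
```

View pics/top0.png

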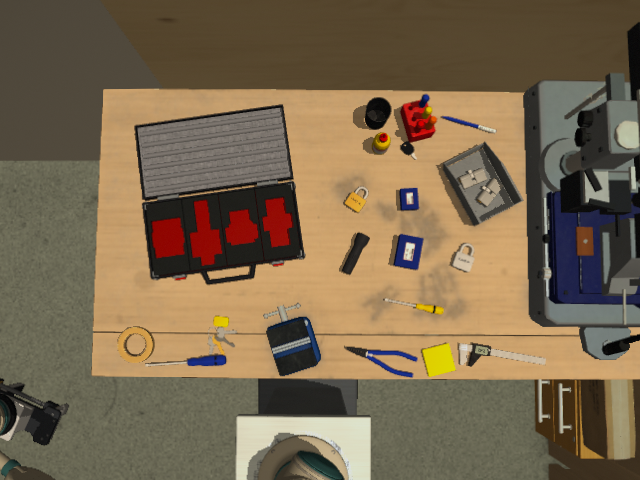

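View pics/scene0.png

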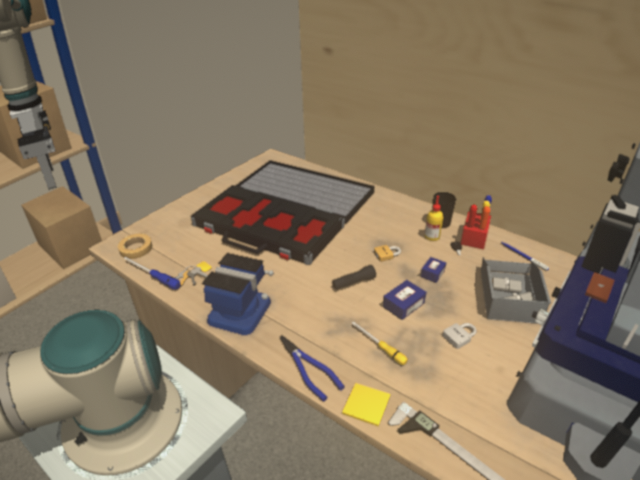

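```bash
cat > fit.py <<'E'
from plant import r, gripper_to, inverse_kinematics, vision, models, telemetry
import cv2,numpy as np,json
from scipy.optimize import minimize
from scipy.spatial.transform import Rotation as R
CAL={c:vision.get_calibration(c) for c in("top","scene")}
S=4
def proj(c,P):
    k=CAL[c];q=k["orientation"];M=R.from_quat([q[1],q[2],q[3],q[0]]).as_matrix().T
    K=np.array([[k["fx"],0,k["cx"]],[0,k["fy"],k["cy"]],[0,0,1]])
    return cv2.projectPoints(np.asarray(P,float),cv2.Rodrigues(M)[0],-M@np.array(k["position"]),K,np.array(k["D"]))[0][:,0]
def world(P,x,y,a,z=0):
    P=np.asarray(P,float);c,s=np.cos(a),np.sin(a)
    return np.c_[x+c*P[:,0]-s*P[:,1],y+s*P[:,0]+c*P[:,1],z+P[:,2]]
def fill(polys):
    m=np.zeros((480*S,640*S),np.uint8)
    for p in polys: cv2.fillPoly(m,[np.round((p+.5)*S*16-8).astype(np.int32)],1,shift=4)
    return m
def box(x0,x1,w,z0,z1): return [(x,y,z) for x in(x0,x1) for y in(-w,w) for z in(z0,z1)]
arc=[(.0165+.017*np.cos(t),.017*np.sin(t),z) for t in np.linspace(-1.57,1.57,9) for z in(.004,.012)]+box(.004,.0165,.017,.004,.012)
OBJ=dict(padlock_steel=[box(-.0335,.005,.0225,0,.016),arc],
 blue_box=[box(-.0285,.0285,.038,0,.035)],
 black_torch=[box(-.0505,.0505,.0135,.003,.030)],
 yellow_driver=[box(-.071,.0,.0095,0,.02),box(0,.071,.003,.007,.013)])
def render_obj(n,c,p): return fill([cv2.convexHull(proj(c,world(b,*p)).astype(np.float32))[:,0] for b in OBJ[n]])
def rect(x0,x1,w): return [(x0,-w),(x1,-w),(x1,w),(x0,w)]
FOAM=dict(foam_padlock=(.021,[rect(-.04,.012,.0295),rect(.012,.041,.0245),rect(-.032,.004,.039)]),
 foam_box=(.018,[rect(-.045,.045,.0355),rect(-.018,.018,.039)]),
 foam_torch=(.017,[rect(-.058,.058,.0235),rect(-.018,.018,.036)]),
 foam_driver=(.021,[rect(-.078,.078,.017),rect(-.056,.004,.036)]))
def render_foam(n,c,p):
    f,rs=FOAM[n];g=lambda z:fill([proj(c,world([(x,y,z) for x,y in q],*p)) for q in rs])
    return g(f)&g(.030)
def iou(a,b): return (a&b).sum()/max(1,(a|b).sum())
def up(m): return cv2.resize(m.astype(np.uint8)*255,None,fx=S,fy=S,interpolation=cv2.INTER_LINEAR)>127
def fit(f,x0,step):
    sim=np.vstack([x0]+[np.array(x0)+np.eye(len(x0))[i]*step[i] for i in range(len(x0))])
    return minimize(f,x0,method="Nelder-Mead",options=dict(initial_simplex=sim,xatol=1e-4,fatol=1e-4,maxiter=150))
E
cat > run.py <<'E'
from fit import *
im={c:vision.snapshot(c) for c in CAL}
start=dict(padlock_steel=(.53,-.385,[-.4]),blue_box=(.539,-.246,[0,.3,-.3]),black_torch=(.533,-.118,[-.4,-.7]),yellow_driver=(.411,-.263,[1.4,1.8]))
out={}; ov={c:im[c][:,:,::-1].copy() for c in CAL}
def outline(c,m):
    big=cv2.resize(ov[c],None,fx=S,fy=S,interpolation=cv2.INTER_NEAREST) if ov[c].shape[0]==480 else ov[c]
    cv2.drawContours(big,cv2.findContours(m.astype(np.uint8),0,2)[0],-1,(0,255,0),1); ov[c]=big
for n,(x,y,ys) in start.items():
    M={}
    for c in CAL:
        L=[d for d in models.regions_of(n,c)]
        want=proj(c,[(x,y,.01)])[0]
        for d in L:
            m=d["pixels"].astype(np.uint8)
            yx=np.argwhere(m).mean(0)[::-1]
            if np.linalg.norm(yx-want)<15:
                f=np.zeros_like(m);cv2.drawContours(f,cv2.findContours(m,0,2)[0],-1,1,-1);M[c]=up(f);break
    cs=list(M); tmp={}
    cost=lambda p:-np.mean([iou(M[c],render_obj(n,c,p)>0) for c in cs])
    s=min((fit(cost,[x,y,a],[.006,.006,.2]) for a in ys),key=lambda s:s.fun)
    out[n]=s.x.tolist();print(n,cs,s.x.round(4),round(-s.fun,3))
    for c in CAL: outline(c,render_obj(n,c,s.x))
# foams: red pixels near the case
red={}
for c in CAL:
    h=cv2.cvtColor(im[c],cv2.COLOR_RGB2HSV)
    m=((h[...,0]<8)|(h[...,0]>172))&(h[...,1]>150)&(h[...,2]>70)
    roi=cv2.fillPoly(np.zeros((480,640),np.uint8),[np.int32(proj(c,world([(-.086,-.18,.03),(.086,-.18,.03),(.086,.18,.03),(-.086,.18,.03)],.591,.197,.15)))],1)
    red[c]=up(m&(roi>0))
order=["foam_torch","foam_padlock","foam_driver","foam_box"]
def poses(v,z=True):
    x,y,a,p=v[:4]; return {n:(x-np.sin(a)*p*(i-1.5),y+np.cos(a)*p*(i-1.5),a,v[4]) for i,n in enumerate(order)}
def rend(v,c):
    m=0
    for n,p in poses(v).items(): m=m|render_foam2(n,c,p)
    return m>0
def render_foam2(n,c,p):
    f,rs=FOAM[n];g=lambda z:fill([proj(c,world([(x,y,z) for x,y in q],*p)) for q in rs])
    return g(f)&g(.030)
cost=lambda v:-np.mean([iou(red[c],rend(v,c)) for c in CAL])
s=fit(cost,[.591,.197,.15,.0875,.003],[.006,.006,.05,.003,.004]);print("foam",s.x.round(4),-s.fun)
for c in CAL:
    s1=fit(lambda v:-iou(red[c],rend(v,c)),s.x,[.004,.004,.03,.002,.003]);print(c,s1.x.round(4),-s1.fun)
    outline(c,rend(s.x,c))
out.update({n:list(map(float,p)) for n,p in poses(s.x).items()})
json.dump(out,open("poses.json","w"))
t=ov["top"]; u=t[560:1320,520:2000]; cv2.imwrite("pics/ov_top.png",cv2.resize(u,(800,411),interpolation=cv2.INTER_AREA))
u=ov["scene"][600:1500,760:1960]; cv2.imwrite("pics/ov_scene.png",cv2.resize(u,(800,600),interpolation=cv2.INTER_AREA))
print({k:np.round(v,3).tolist() for k,v in out.items()})
E
time python3 run.py
```

```text
padlock_steel ['top', 'scene'] [ 0.5324 -0.3838 -0.3638] 0.913
blue_box ['top', 'scene'] [ 0.5408 -0.2453  0.2775] 0.708
black_torch ['scene'] [ 0.5389 -0.1182 -0.3226] 0.722
yellow_driver ['top', 'scene'] [ 0.4157 -0.2585  1.4001] 0.566
foam [0.5901 0.1962 0.1513 0.0877 0.0045] 0.9431455942702258
top [0.5902 0.1958 0.1499 0.0875 0.0061] 0.9650034746351633
scene [0.5906 0.1973 0.1506 0.088  0.0035] 0.9275745725021087
{'padlock_steel': [0.532, -0.384, -0.364], 'blue_box': [0.541, -0.245, 0.278], 'black_torch': [0.539, -0.118, -0.323], 'yellow_driver': [0.416, -0.258, 1.4], 'foam_torch': [0.61, 0.066, 0.151, 0.005], 'foam_padlock': [0.597, 0.153, 0.151, 0.005], 'foam_driver': [0.584, 0.24, 0.151, 0.005], 'foam_box': [0.57, 0.326, 0.151, 0.005]}
real	0m32.578s
user	0m22.060s
sys	0m5.908s
```

View pics/ov_top.png

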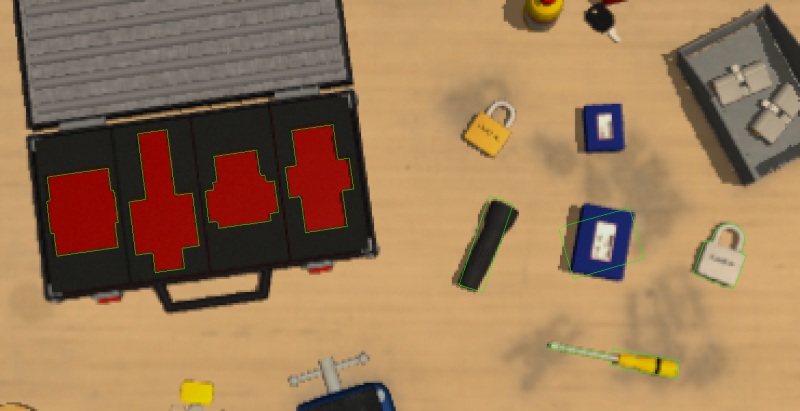

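View pics/ov_scene.png

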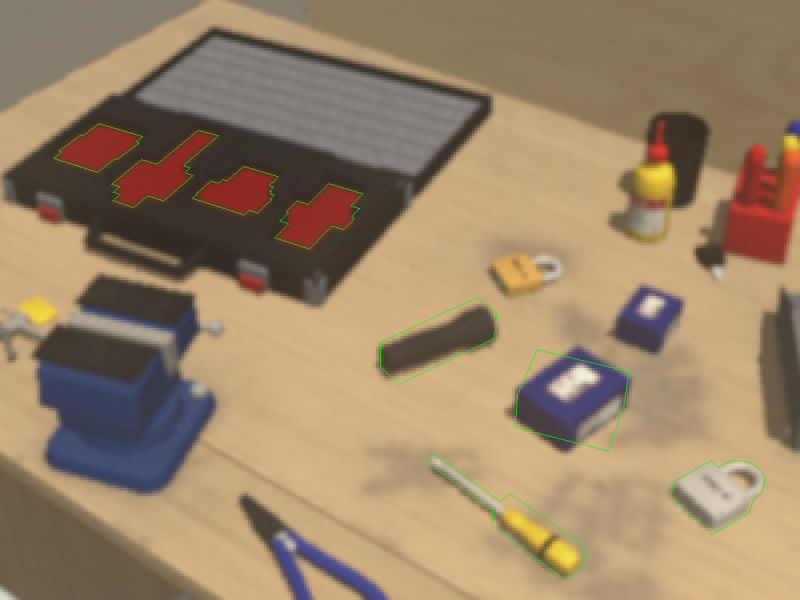

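The foam outlines (top view) and steel padlock match. The blue box yaw is wrong (should be slightly negative) and torch and driver are loose, so I'll refit those with colour masks.

```bash
cat > run2.py <<'E'
from fit import *
im={c:vision.snapshot(c) for c in CAL}
OBJ["black_torch"]=[box(-.0505,.02,.0125,.004,.029),box(.028,.0505,.0165,0,.033)]
OBJ["black_torch"].append(OBJ["black_torch"][0][4:]+OBJ["black_torch"][1][:4])
OBJ["yellow_driver"]=[box(-.071,-.005,.0085,.002,.018),box(-.005,.071,.003,.007,.013)]
start=dict(blue_box=(.539,-.246,-.15),black_torch=(.534,-.118,-.4),yellow_driver=(.412,-.262,1.38))
out=json.load(open("poses.json"))
for n,(x,y,a) in start.items():
    M={}
    for c in CAL:
        h=cv2.cvtColor(im[c],cv2.COLOR_RGB2HSV).astype(int);H,Sa,V=h[...,0],h[...,1],h[...,2]
        m={"blue_box":(H>105)&(H<140)&(Sa>110),"black_torch":V<75,"yellow_driver":(H>20)&(H<35)&(Sa>170)&(V>90)}[n].astype(np.uint8)
        if n=="yellow_driver":
            for d in models.regions_of(n,c)[:1]: m|=d["pixels"].astype(np.uint8)
        u=proj(c,[(x,y,.015)])[0].astype(int)
        roi=cv2.circle(np.zeros_like(m),tuple(map(int,u)),45 if c=="scene" else 34,1,-1); m&=roi
        m=cv2.morphologyEx(m,cv2.MORPH_CLOSE,np.ones((3,3),np.uint8))
        k,l,st,_=cv2.connectedComponentsWithStats(m); m=(l==1+st[1:,4].argmax()).astype(np.uint8)
        f=np.zeros_like(m);cv2.drawContours(f,cv2.findContours(m,0,2)[0],-1,1,-1);M[c]=up(f)
    for cs in (["top"],["scene"],["top","scene"]):
        s=min((fit(lambda p:-np.mean([iou(M[c],render_obj(n,c,p)>0) for c in cs]),[x,y,a+d],[.005,.005,.1]) for d in ((0,np.pi) if n=="black_torch" else (0,))),key=lambda s:s.fun)
        print(n,cs,s.x.round(4),round(-s.fun,3))
        if cs==["top"]: out[n]=s.x.tolist()
    b=cv2.resize(im["top"][:,:,::-1],None,fx=S,fy=S) if n=="blue_box" else b
    cv2.drawContours(b,cv2.findContours(render_obj(n,"top",out[n]),0,2)[0],-1,(0,255,0),1)
json.dump(out,open("poses.json","w")); cv2.imwrite("pics/ov2.png",b[900:1300,1330:1930])
E
python3 run2.py
```

```text
Traceback (most recent call last):
  File "run2.py", line 18, in <module>
    k,l,st,_=cv2.connectedComponentsWithStats(m); m=(l==1+st[1:,4].argmax()).astype(np.uint8)
                                                          ~~~~~~~~~~~~~~~^^
ValueError: attempt to get argmax of an empty sequence
```

```bash
python3 - <<'E'
import cv2
for c,pts in (("top",[(415,262),(355,253),(430,309)]),("scene",[(400,290),(355,280),(398,352)])):
    b=cv2.imread(f"pics/{c}0.png");h=cv2.cvtColor(b,cv2.COLOR_BGR2HSV)
    for p in pts: print(c,p,b[p[1],p[0]][::-1],h[p[1],p[0]])
E
python3 -c "
from fit import *
print(proj('top',[(.539,-.246,.015)]),proj('scene',[(.539,-.246,.015)]))"
```

```text
top (415, 262) [ 23  37 103] [115 198 103]
top (355, 253) [46 43 40] [15 33 46]
top (430, 309) [224 189   0] [ 25 255 224]
scene (400, 290) [126 112 130] [143  35 130]
scene (355, 280) [78 67 55] [16 75 78]
scene (398, 352) [168 139  62] [ 22 161 168]
[[407.58661851 252.97429815]] [[403.74989646 300.74556888]]
```

```bash
sed -i 's/m={"blue_box".*/t=c=="top"; m={"blue_box":(H>105)\&(H<145)\&(Sa>(110 if t else 60))\&(V<140),"black_torch":V<(75 if t else 95),"yellow_driver":(H>18)\&(H<35)\&(Sa>(170 if t else 140))\&(V>90)}[n].astype(np.uint8)/' run2.py; python3 run2.py
```

```text
blue_box ['top'] [ 0.539 -0.241 -0.15 ] 0.605
blue_box ['scene'] [ 0.5575 -0.2334 -0.3698] 0.556
blue_box ['top', 'scene'] [ 0.5472 -0.244  -0.2163] 0.573
black_torch ['top'] [ 0.537  -0.1184 -0.4334] 0.871
black_torch ['scene'] [ 0.5347 -0.119  -0.2115] 0.579
black_torch ['top', 'scene'] [ 0.5367 -0.1184 -0.4344] 0.716
yellow_driver ['top'] [ 0.414  -0.2613  1.4091] 0.64
yellow_driver ['scene'] [ 0.4158 -0.2588  1.3653] 0.688
yellow_driver ['top', 'scene'] [ 0.4143 -0.2616  1.3881] 0.665
```

View pics/ov2.png

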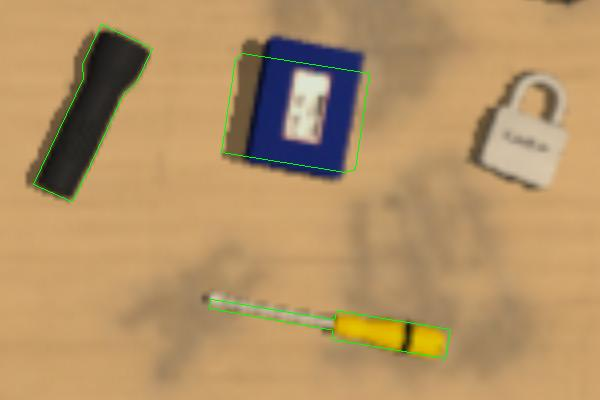

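The box's long side runs mostly along world x, so its yaw is about 1.38. I'll refit it from there. The torch and driver outlines match.

```bash
sed -i 's/^start=.*/start=dict(blue_box=(.539,-.246,1.38))/' run2.py; python3 run2.py
```

```text
blue_box ['top'] [ 0.5413 -0.2469  1.4406] 0.869
blue_box ['scene'] [ 0.5547 -0.2397  1.6253] 0.581
blue_box ['top', 'scene'] [ 0.5423 -0.246   1.428 ] 0.709
```

View pics/ov2.png

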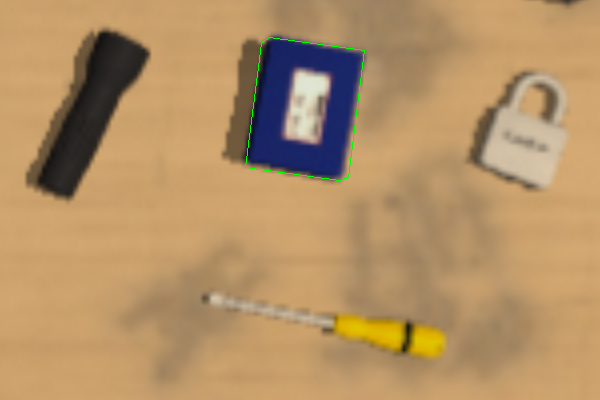

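```bash
cat > pack.py <<'E'
from plant import r, gripper_to, inverse_kinematics, vision, models, telemetry
import numpy as np,json,sys
from scipy.spatial.transform import Rotation as R
P=json.load(open("poses.json")); P["blue_box"][2]=1.40
# name: insert, grip x in object, tool-y angle rel. to object yaw, target yaw rel. foam, tip height, floor, pick open, release extra, force
J=dict(black_torch=("foam_torch",0,np.pi/2,0,.004,.017,.060,.012,25),
 padlock_steel=("foam_padlock",-.014,np.pi/2,0,.0025,.021,.075,.007,30),
 yellow_driver=("foam_driver",-.026,np.pi/2,0,.003,.021,.050,.014,20),
 blue_box=("foam_box",0,0,np.pi/2,.0145,.018,.080,.005,20))
N=r.nose_length
def quat(t):
    y=np.array([np.cos(t),np.sin(t),0]);z=np.array([0,0,-1.]);q=R.from_matrix(np.c_[np.cross(y,z),y,z]).as_quat()
    return q[[3,0,1,2]]
def pack(n):
    f,gx,ga,ty,th,fl,op,ex,F=J[n]; x,y,a=P[n]; X,Y,A,Z=P[f]; T=A+ty
    p=np.array([x+gx*np.cos(a),y+gx*np.sin(a)]);q=np.array([X+gx*np.cos(T),Y+gx*np.sin(T)])
    best=None
    for k in (0,np.pi):
        s=[inverse_kinematics([*p,.15],quat(a+ga+k)),inverse_kinematics([*q,.2],quat(T+ga+k))]
        if all(v is not None for v in s):
            c=max(abs(v[5]) for v in s)
            if best is None or c<best[0]: best=(c,k)
    k=best[1]; qa,qb=quat(a+ga+k),quat(T+ga+k)
    gripper_to(op,F); r.move_to([*p,.13],qa)
    r.move_l([*p,th+N+.02],vel=.2)
    hit=r.move_l([*p,th+N],vel=.05,guard=10)
    gripper_to(0,F); w=telemetry.current_opening(); print(n,"hit",hit,"opening",w,"t",telemetry.current_t())
    if w<.008: print("missed"); return
    r.move_l([*p,.17],vel=.25); print("lifted",telemetry.current_opening(),telemetry.current_wrist_force().round(2))
    r.move_to([*q,.17],qb); r.hold(.3)
    zf=Z+fl+th+N
    r.move_l([*q,zf+.025],vel=.2)
    hit=r.move_l([*q,zf-.004],vel=.04,guard=5); e=telemetry.current_ee_pos()
    print("placed hit",hit,"err z",(e[2]-zf).round(4),"F",telemetry.current_wrist_force().round(1))
    gripper_to(w+ex); r.hold(.2); r.move_l([e[0],e[1],.17],vel=.2); print("t",telemetry.current_t())
for n in sys.argv[1:]: pack(n)
E
python3 pack.py black_torch
```

```text
black_torch hit False opening 0.030856923947919456 t 6.95
lifted 0.03083195487485889 [ 0.17 -0.55 -1.94]
placed hit True err z -0.0016 F [-0.   0.5  3.3]
t 11.4167
```

```bash
python3 pack.py padlock_steel && python3 pack.py yellow_driver && python3 - <<'E'
from plant import vision
import cv2
r=vision.snapshot("top");cv2.imwrite("pics/top1.png",cv2.resize(r[165:295,130:330,::-1],None,fx=4,fy=4))
E
```

```text
padlock_steel hit False opening 0.044504003995000666 t 15.4583
lifted 0.04446639108667103 [-0.01  0.05 -1.82]
placed hit True err z -0.0016 F [0.3 0.2 2.8]
t 20.9417
yellow_driver hit False opening 0.018166060956476583 t 24.75
lifted 0.01799661009003712 [-0.93  0.38 -0.35]
placed hit True err z -0.0019 F [ 0.2 -0.1  2.5]
t 30.3833
```

View pics/top1.png

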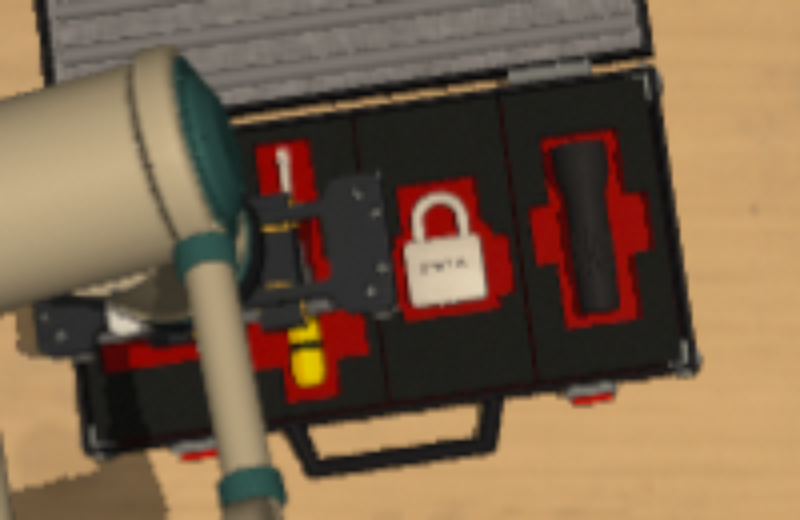

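The torch, padlock and driver all lie in their cut-outs. Next is the box.

```bash
python3 pack.py blue_box; python3 - <<'E'
from plant import vision,r,models,telemetry
import cv2,numpy as np
r.move_to([.40,-.15,.25],telemetry.current_tool_rot())
for c,s in(("top",np.s_[165:295,130:330,::-1]),("scene",np.s_[140:280,180:380,::-1])):
    i=vision.snapshot(c);cv2.imwrite(f"pics/{c}2.png",cv2.resize(i[s],None,fx=4,fy=4))
    for t in "padlock_steel blue_box black_torch yellow_driver padlock_gold blue_box_small".split():
        print(c,t,[(np.round(d["at"],3).tolist(),round(d["score"],2)) for d in models.mark_of(t,c)][:2])
E
```

```text
blue_box hit False opening 0.05508270898197344 t 34.6333
lifted 0.05470968995476818 [ 0.28  0.7  -2.02]
placed hit True err z -0.0018 F [1.2 0.7 3.2]
t 40.1167
top padlock_steel [([0.594, 0.152, 0.018], 0.88), ([0.612, 0.064, 0.001], 0.43)]
top blue_box [([0.564, 0.327, 0.021], 0.87)]
top black_torch [([0.606, 0.068, 0.018], 0.86)]
top yellow_driver [([0.58, 0.235, 0.027], 0.84)]
top padlock_gold [([0.676, -0.127, -0.0], 0.7)]
top blue_box_small [([0.669, -0.252, -0.001], 0.68)]
scene padlock_steel [([0.596, 0.155, 0.03], 0.55)]
scene blue_box [([0.567, 0.325, 0.022], 0.96), ([0.674, -0.128, -0.004], 0.18)]
scene black_torch [([0.608, 0.069, 0.025], 0.6), ([0.581, 0.238, 0.024], 0.44)]
scene yellow_driver [([0.583, 0.238, 0.026], 0.71)]
scene padlock_gold [([0.673, -0.129, -0.004], 0.67)]
scene blue_box_small [([0.668, -0.247, -0.002], 0.92)]
```

View pics/top2.png

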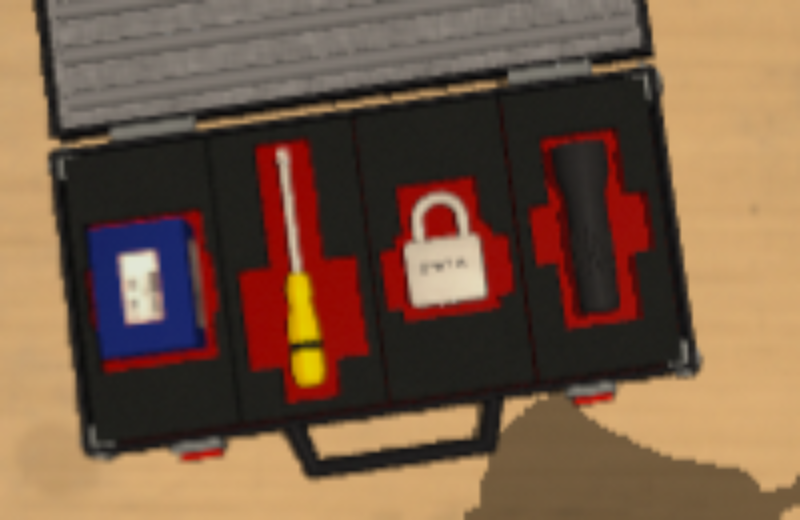

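View pics/scene2.png

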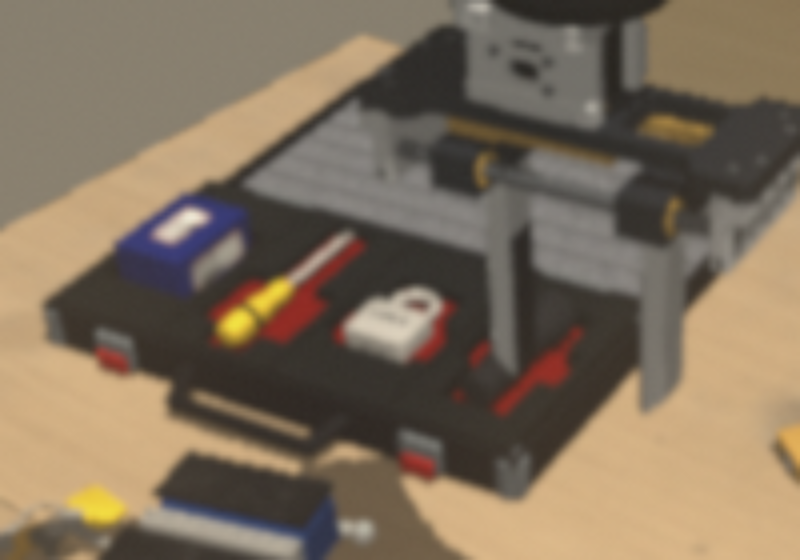

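The pictures show all four items seated in their own cut-outs. Every contact height agrees with its floor, the marks lie within about 6 mm of the insert centres, and the two look-alikes haven't moved. Handing in.

```bash
python3 -c "
from plant import r
print(r.sign_off())"
```

```text
the job is handed in; nothing more can be done
None
```

I packed the steel padlock, large blue box, torch and yellow screwdriver flat in their own cut-outs, left the brass padlock and small blue box where they lay, and handed the job in after about 42 s of the 112 s; no verdict came back.

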